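Close and lock the record file

TASK

The records are finished for today: with the fingertips, push both open drawers of the wide two-drawer file cabinet fully home, and then push the lock slide on top of that cabinet to the left, as seen from the robot, as far as it goes. Push only: do not slam the drawers, and do not pinch the lock slide. Leave the drawer of the narrow cabinet open just as it is, and leave everything else on the counter standing where it is.

Things in the scene. Friction and masses are not known exactly. Their poses are not given: they have to be found in the camera images.
- wide_file: Wide beige steel desk-top file cabinet, fixed to the counter: 340 wide (y), 270 deep (x), 140 high, two drawers side by side with a 30 mm post between. Origin at counter level under the middle of its front face; x points into the cabinet (away from the robot), y to its left as seen from the robot, z up. May stand left or right of the narrow one, turned a little
- left_drawer (a joint): Opening of the wide cabinet's left (+y) drawer, in m: 0 is fully home (panel flush with the cabinet's front), growing as it is pulled out towards the robot, stop at 0.15. It runs freely with a steady drag of about 2 N plus slight damping, and stays where it is left
- left_drawer_face (a point): Left drawer of the wide cabinet (85 mm left of its middle): the middle across the outer face of its front panel, 35 mm below the cabinet's top (105 mm above the table); the panel is 135 wide and 100 high, flat, its upper edge 15 mm below the cabinet's top; the point moves with the drawer
- right_drawer (a joint): Opening of the wide cabinet's right (-y) drawer, in m: 0 is fully home (panel flush with the cabinet's front), growing as it is pulled out towards the robot, stop at 0.15. It runs freely with a steady drag of about 2 N plus slight damping, and stays where it is left
- right_drawer_face (a point): Right drawer of the wide cabinet (85 mm right of its middle): the middle across the outer face of its front panel, 35 mm below the cabinet's top (105 mm above the table); the panel is 135 wide and 100 high, flat, its upper edge 15 mm below the cabinet's top; the point moves with the drawer
- lock_slide (a joint): Position in m of the lock slide on top of the wide cabinet: it runs along the cabinet's +y (to the left), from 0 at the right end to a stop at 0.060 (locked); drag about 1.5 N, stays where it is left
- push_face (a point): Centre of the right-hand (-y) face of the lock slide's steel block, the face to push; moves with it, 20 mm above the cabinet's top. Block 40 (x) by 24 (y) by 28 high, from 6 to 34 mm above the top, 55 mm behind the front, on a flat bar 6 high; low stops (12 high) mark the ends of its travel. Only the 8 mm nearest this face may be pressed: fingers on the rest of the block count as a pinch
- narrow_file: Narrow beige file cabinet of the same make, fixed: 165 wide, 270 deep, 140 high, one drawer, no lock slide; origin and axes as for the wide one
- narrow_drawer_face (a point): Drawer of the narrow cabinet, which stands open and is to be left so: the middle across the outer face of its front panel, 35 mm below the cabinet's top (105 mm above the table); the panel is 135 wide and 100 high, flat, its upper edge 15 mm below the cabinet's top; the point moves with the drawer
- vial: Loose amber glass vial, 24 across, 60 high, standing between the two cabinets' open drawers; origin at the centre of its underside
- jar: Loose low jar, 52 across, 50 high, on the robot's side of the cabinets; origin at the centre of its underside
- caliper: Loose steel caliper lying flat, 150 long, 10 high; origin on its underside near the middle
- band: Loose aluminium ring, 40 across, 18 high; origin at the centre of its underside
- bowl: Loose steel bowl, 130 across, 45 high; origin at the centre of its underside
- tub: Loose white wipes tub, 90 across, 170 high, at the right side of the counter; origin at the centre of its underside
- water: Loose clear bottle, 64 across, 200 high, at the left side of the counter; origin at the centre of its underside

How it is judged (in metres and radians):
On the way, in this order (a step that is already met when the one before it is completed fails the run):
1. both drawers of the wide cabinet are fully home (value of joint each of left_drawer, right_drawer below 0.004 m), for 0.2 s.
2. the lock slide is pushed to the left end of its travel (value of joint lock_slide above 0.055 m), for 0.2 s.
At the end, for the whole second after the job is handed in: Both drawers of the wide cabinet within 4 mm of home, the lock slide within 5 mm of the left end of its travel, the narrow cabinet's drawer within 12 mm of where it stood, and every loose thing within 30 mm of where it stood (all of step 1 and value of joint lock_slide above 0.055 m and distance of narrow_drawer_face from where it was at the start of the episode below 0.012 m and distance of each of vial, jar, caliper, band, bowl, tub, water from where it was at the start of the episode below 0.03 m); the robot touches nothing.
It fails at once if a drawer of the wide cabinet is slammed (faster than 0.4 m/s) (velocity of joint any of left_drawer, right_drawer below -0.4 m/s).
It fails at once if the lock slide is pinched (fingers press on the block behind its push plate) (contact force between the fingers and lock_slide_c1 above 2 N).
It fails at once if the narrow cabinet's drawer is moved by more than 12 mm (distance of narrow_drawer_face from where it was at the start of the episode above 0.012 m).
It fails at once if a loose thing is moved, lifted or carried by more than 30 mm, or knocked over (distance of any of vial, jar, caliper, band, bowl, tub, water from where it was at the start of the episode above 0.03 m or angle between any of vial, jar, caliper, band, bowl, tub, water's own z axis and vertical above 0.6 rad).
It also fails if it takes over 48 s, if anything falls off the work surface, if the arm or the gripper's body presses on something with over 40 N, if the wrist force passes 120 N, or if a joint passes its speed limit or range.

ROBOT

A 6-joint arm with a two-finger parallel gripper is mounted at the origin on the work surface. World frame = base frame: x ahead of the robot, y to its left, z up, the work surface at z = 0. Lengths are in mm, angles in rad, forces in N, time in s.
With the tool pointing down it reaches from about 275 to 1000 mm from the base axis. Payload 8.4 kg.
Tool frame: the origin (TCP) lies at the very end of the fingers, on their centre line; the grasp point (between the pads) lies 19 mm behind it; z points along the fingers, y is the direction in which the jaws open and shut (so a half turn about z gives the same grasp; the last joint's range is limited). The gripper opens to 85 mm and grips with 20 to 120 N. Pads are 22 mm wide; open, the fingers measure 114 mm over their backs; the gripper's body (76 mm by 85 mm) begins 54 mm behind the grasp point. The pads swing forward as they close: fully open they stand 13 mm farther back than shut.
Start: joints at [1.1, 0.353, 1.633, -0, 1.155, -0.002], TCP at [282.384, 557.573, 231.281] pointing down, gripper open.
Joint ranges: [-2.63, 2.63], [-0.92, 2.1], [0.06, 2.66], [-1.3, 4.44], [0, 2.69], [-3.02, 3.02]. Speed limits (rad/s): [2.22, 2.22, 2.79, 3.14, 3.14, 3.14].

INTERFACE

Orientations are given as [roll, pitch, yaw] about the fixed x, y, z axes, in that order (R = Rz(yaw) Ry(pitch) Rx(roll)).
In Python, from rig import r gives the robot as it stands.
- The arm moves only by the tool jog_arm, never from a script. Its argument "moves" is a list of rows, each an object with "grip": the gripper command: -1 is fully open, 1 is shut, values between are in proportion; "translation": the shift along the tool's x, y, z in m, a list of three; "twist": the turn, a rotation vector about the tool's x, y, z in rad, a list of three. In form: [{"grip": grip, "translation": [dx, dy, dz], "twist": [ax, ay, az]}, ...]. A call has 1 to 10 rows; each row shifts and turns the commanded pose from where the row before left it, along the tool's axes as they then stand; what a row does not reach is not made up. A row lasts 1/12 s, in which the tool goes at most 41.7 mm and 7.16 degrees, less where a joint would pass 70% of its speed; a pose out of reach is approached as far as the arm can. A call with a gripper value outside its range is refused whole. The fingers move at their own pace and stop on an object; "squeeze" is the grip in N (left out, the last holds). Time passes only in rows, so rows that do not move let the fingers close. It gives the time, the measured TCP pose, the force and the opening at its end, in the units of the state.
- r.sense(): the state, without advancing time (a new reading comes with each control period).
- r.grab_frame(name): name is "scene" or "top"; returns (picture, depth): 384x512x3 uint8, red, green, blue; 384x512 float32, mm along the optical axis (not along the pixel's ray), 0 where there is no reading.
- r.calibration(name): a dict with "fx", "fy", "cx", "cy" (pixels), "R" (3x3) and "t" (3): a world point X has camera coordinates R X + t. Camera axes: x right, y down, z forward; pixel columns grow to the right and rows downward; lengths in mm; the calibration is good to about 2 mm. A picture is of the moment at which its call begins. calibration takes no time and is no camera call.
- r.sign_off(): hands the job in, once; it reports no verdict.
The state is a dict: "clock": time; "qpos": joint angles; "qvel": joint speeds; "joint_efforts": joint torques, N m; "eef_pos": TCP position; "tcp_rot": TCP orientation; "contact_force": force on the tool from outside, world axes, zero at the start; "wrist_torque": the same for the moment, N m; "opening": opening from 0.0 (shut) to 1.0 (fully open).
Only numpy, scipy, OpenCV 4.12 (cv2) and the standard library are available. Lean on these libraries where they do the work, as an engineer would, in place of code of your own. Each camera call takes 0.05 s, during which the arm holds its last target.

## Working session

There is one attempt and no reset: what is moved stays moved. The work goes in short steps, Python scripts to look and compute and a tool call to move; the robot and the scene stay as the last step left them, time stands still between calls to the robot, and variables do not carry over. Pictures are saved under pics/ and viewed, and the job is handed in when it is done.

Besides the shell and the picture viewer there is one more tool, called after "Request:" as name(argument=value, ...) on one line, values as JSON. jog_arm: Moves the arm, as the interface text tells. Its arguments: {"type":"object","properties":{"moves":{"type":"array"},"squeeze":{"type":"number"}},"required":["moves"]}

```bash
mkdir -p pics
cat > h.py <<'E'
import numpy as np, cv2
from rig import r
def world(name,d):
    c=r.calibration(name); R=np.array(c["R"]);t=np.array(c["t"])
    v,u=np.indices(d.shape)
    P=np.stack([(u-c["cx"])/c["fx"]*d,(v-c["cy"])/c["fy"]*d,d],-1)
    return (P-t)@R
E
python3 - <<'E'
from h import *
for n in("scene","top"):
    p,d=r.grab_frame(n); cv2.imwrite(f"pics/{n}0.png",cv2.resize(p[:,:,::-1],(768,576))); np.save(n+"0.npy",d); np.save(n+"0p.npy",p)
    c=r.calibration(n); print(n,-np.array(c["R"]).T@c["t"],c["fx"])
print(r.sense())
E
```

```text
scene [ 139.44837515 -575.07185691 1986.32085106] 498.35869910117634
top [2.47609172e+02 3.55928735e-01 1.37554026e+03] 405.6245112060199
{'clock': 0.1, 'qpos': array([ 1.09961818e+00,  3.53612942e-01,  1.63404917e+00, -9.34600579e-07,
        1.15522198e+00, -2.37651348e-03]), 'qvel': array([-0.000753  , -0.00155088, -0.00190661, -0.00078765, -0.00059761,
       -0.00011532]), 'joint_efforts': array([-9.72600574e-04, -6.06353331e+01, -3.42822182e+01, -7.42198017e-05,
        4.03565631e-03,  4.76453479e-06]), 'eef_pos': array([282.17755672, 557.19160288, 230.62002598]), 'tcp_rot': array([-3.14030121e+00, -2.21457046e-06,  2.67279140e+00]), 'contact_force': array([ 0.88641659, -0.42623631, -0.25450459]), 'wrist_torque': array([ 0.04342742, -0.01273925,  0.0558839 ]), 'opening': 1.0012772340244853}
```

View pics/scene0.png

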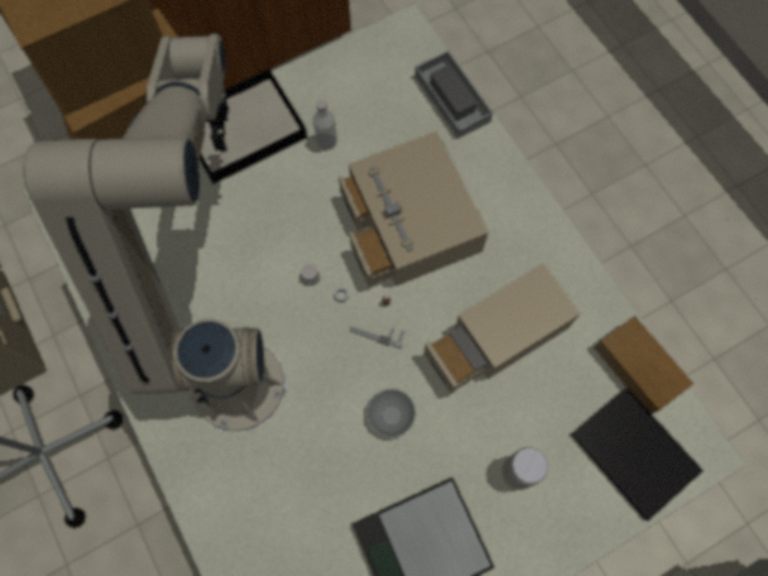

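View pics/top0.png

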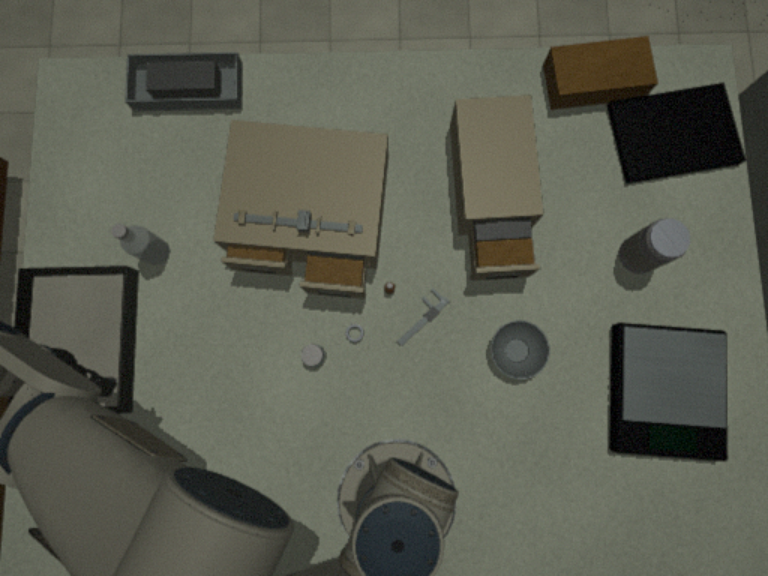

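The top view shows the wide cabinet at the left (px 218–388, 122–258). Its left drawer front is at about (255,265), its right one at (335,290), and the lock block at (305,220) between stops at 275 and 318. The vial is at (390,288), the ring at (355,333) and the jar at (312,355). Next I'll measure these from the depth image.

Run:
```python
from h import *
d=np.load("top0.npy");p=np.load("top0p.npy");W=world("top",d)
v,u=np.indices(d.shape)
box=(u>138)&(u<268)&(v>75)&(v<205)
print("table z",np.median(W[(u>100)&(u<130)&(v>180)&(v<190)][:,2]))
m=box&(abs(W[...,2]-140)<6)
pts=W[m][:,:2].astype(np.float32); 
mm=cv2.morphologyEx(m.astype(np.uint8),cv2.MORPH_OPEN,np.ones((5,5)))
pts=W[mm>0][:,:2].astype(np.float32); rect=cv2.minAreaRect(pts);print(rect,cv2.boxPoints(rect), np.median(W[mm>0][:,2]))
# frame
bp=cv2.boxPoints(rect); s=bp[bp[:,0].argsort()][:2]; s=s[s[:,1].argsort()] # front edge, right->left
yv=(s[1]-s[0]);yv/=np.linalg.norm(yv); xv=np.array([yv[1],-yv[0]]); o=(s[0]+s[1])/2
print("o",o,"yaw",np.arctan2(xv[1],xv[0]),np.linalg.norm(s[1]-s[0]))
L=np.dstack([(W[...,:2]-o)@xv,(W[...,:2]-o)@yv,W[...,2]])
for nm,yc in(("left",85),("right",-85)):
    k=(abs(L[...,1]-yc)<50)&(L[...,0]<-3)&(L[...,0]>-170)&(L[...,2]>110)&(L[...,2]<132)&box
    x=L[k][:,0]; kk=k; print(nm,k.sum(),np.percentile(x,[0,2,10,50,90]),np.median(L[k][:,2]), np.percentile(L[k][:,1],[0,100]))
k=box&(L[...,2]>160)&(L[...,2]<185)
print("block",k.sum(),L[k].min(0),L[k].max(0),L[k].mean(0),W[k].mean(0))
k=box&(L[...,2]>145)&(L[...,2]<160)
for a in sorted(np.round(L[k]).tolist(),key=lambda a:a[1])[::3]:print(a,end="")
for nm,(a,b) in dict(vial=(260,192),band=(237,222),jar=(208,237),water=(88,160)).items():
    k=(abs(u-a)<13)&(abs(v-b)<13)&(W[...,2]>10); q=W[k];print(nm,q.min(0),q.max(0),np.median(q,0))
```

```text
table z 0.5815274655007547
((663.8856201171875, 186.189208984375), (340.05340576171875, 271.8175048828125), 83.1290054321289) [[508.61194    33.64296  ]
 [778.4773      1.1242828]
 [819.1593    338.73547  ]
 [549.29395   371.25415  ]] 140.03194410518586
o [528.95294 202.44855] yaw -0.11992139 340.05347
left 361 [-39.17874788 -38.91481054 -37.61594519 -21.33737461  -6.63542915] 118.88451766447092 [ 35.12387088 134.35351485]
right 701 [-75.22893975 -74.46912586 -69.98768076 -40.11502167 -11.38112619] 117.6245206626039 [-134.64096108  -35.2002079 ]
block 113 [ 34.52850683 -30.03168102 160.57615978] [ 75.2869933   -5.9050341  181.19720466] [ 54.10127008 -18.30341123 173.57965208] [580.47594825 177.80422944 173.57965208]
[264.0, -169.0, 147.0][170.0, -163.0, 145.0][25.0, -146.0, 146.0][212.0, -143.0, 145.0][47.0, -138.0, 146.0][50.0, -137.0, 147.0][53.0, -134.0, 145.0][59.0, -133.0, 148.0][220.0, -129.0, 146.0][61.0, -127.0, 151.0][52.0, -124.0, 146.0][56.0, -121.0, 154.0][69.0, -120.0, 153.0][43.0, -120.0, 153.0][48.0, -119.0, 146.0][58.0, -118.0, 146.0][67.0, -117.0, 148.0][47.0, -116.0
[... 3210 characters left out ...]
0, 130.0, 149.0][152.0, 132.0, 146.0][98.0, 133.0, 147.0][205.0, 136.0, 145.0][128.0, 141.0, 145.0][151.0, 144.0, 145.0][83.0, 153.0, 147.0][41.0, 157.0, 146.0][83.0, 160.0, 146.0]vial [247.60917236  -6.00676041  15.42046597] [ 471.80186269   14.43224497 1375.54026034] [457.375766     4.22521953  40.43105497]
band [247.60917236   0.35592873  11.19116411] [ 381.68072453  103.67488558 1375.54026034] [361.74626668  86.24003631  16.79016389]
jar [290.01135812 153.37158472  11.75437843] [336.44612405 199.62653111  56.05436534] [312.11731713 173.74968786  49.06354216]
water [247.60917236   0.35592873  67.52457635] [ 593.50595747  571.52689605 1375.54026034] [551.78462724 530.77717376 138.53363986]
```

Request:
jog_arm(moves=[{"grip": 1, "translation": [0, 0, 0], "twist": [0, 0, -0.116]}, {"grip": 1, "translation": [0, 0, 0], "twist": [0, 0, -0.116]}, {"grip": 1, "translation": [0, 0, 0], "twist": [0, 0, -0.116]}, {"grip": 1, "translation": [-0.02, -0.024, 0.005], "twist": [0, 0, 0]}, {"grip": 1, "translation": [-0.02, -0.024, 0.005], "twist": [0, 0, 0]}, {"grip": 1, "translation": [-0.02, -0.024, 0.005], "twist": [0, 0, 0]}, {"grip": 1, "translation": [-0.02, -0.024, 0.005], "twist": [0, 0, 0]}, {"grip": 1, "translation": [-0.02, -0.024, 0.005], "twist": [0, 0, 0]}, {"grip": 1, "translation": [-0.02, -0.024, 0.005], "twist": [0, 0, 0]}, {"grip": 1, "translation": [0, 0, 0], "twist": [0, 0, 0]}])

```text
clock: 0.93
eef_pos: [385.6, 395.6, 200.0]
tcp_rot: [-3.138, -0.001, 3.018]
contact_force: [-0.0, -0.4, -0.3]
opening: 0.0
```

```bash
cat >> h.py <<'E'
o=np.array([528.95,202.45]);a=-0.1199
xv=np.array([np.cos(a),np.sin(a)]);yv=np.array([-np.sin(a),np.cos(a)])
def st():
    s=r.sense();e=s["eef_pos"];f=s["contact_force"]
    print("t",s["clock"],"local",np.round([(e[:2]-o)@xv,(e[:2]-o)@yv,e[2]],1),"rot",np.round(s["tcp_rot"],3),"F",np.round([f[:2]@xv,f[:2]@yv,f[2]],1),"open",round(s["opening"],2))
E
python3 -c "
from h import *
st()"
```

```text
t 0.9333 local [-165.5  174.6  200. ] rot [-3.138e+00 -1.000e-03  3.018e+00] F [ 0.  -0.4 -0.3] open 0.0
```

Next I'll go to local (-80, 85, 105): dx +85, dy -90, dz -95.

Request:
jog_arm(moves=[{"grip": 1, "translation": [-0.02, -0.022, 0.02], "twist": [0, 0, 0]}, {"grip": 1, "translation": [-0.02, -0.022, 0.02], "twist": [0, 0, 0]}, {"grip": 1, "translation": [-0.02, -0.022, 0.02], "twist": [0, 0, 0]}, {"grip": 1, "translation": [-0.02, -0.024, 0.02], "twist": [0, 0, 0]}, {"grip": 1, "translation": [0, 0, 0.015], "twist": [0, 0, 0]}, {"grip": 1, "translation": [0, 0, 0], "twist": [0, 0, 0]}, {"grip": 1, "translation": [0, 0, 0], "twist": [0, 0, 0]}])

```text
clock: 1.52
eef_pos: [452.2, 301.0, 105.7]
tcp_rot: [-3.141, -0.002, 3.02]
contact_force: [-0.1, -0.1, 0.5]
opening: 0.001
```

```bash
python3 -c "
from h import *
st()"
```

```text
t 1.5167 local [-88.   88.7 105.7] rot [-3.141e+00 -2.000e-03  3.020e+00] F [-0.1 -0.1  0.5] open 0.0
```

Request:
jog_arm(moves=[{"grip": 1, "translation": [-0.01, 0, 0], "twist": [0, 0, 0]}, {"grip": 1, "translation": [-0.01, 0, 0], "twist": [0, 0, 0]}, {"grip": 1, "translation": [-0.01, 0, 0], "twist": [0, 0, 0]}, {"grip": 1, "translation": [-0.01, 0, 0], "twist": [0, 0, 0]}, {"grip": 1, "translation": [-0.01, 0, 0], "twist": [0, 0, 0]}, {"grip": 1, "translation": [-0.01, 0, 0], "twist": [0, 0, 0]}, {"grip": 1, "translation": [-0.008, 0, 0], "twist": [0, 0, 0]}, {"grip": 1, "translation": [0, 0, 0], "twist": [0, 0, 0]}])

```text
clock: 2.18
eef_pos: [522.4, 292.9, 106.4]
tcp_rot: [3.141, 0.002, 3.02]
contact_force: [-1.4, -0.6, 0.3]
opening: 0.004
```

```bash
python3 -c "
from h import *
st()"
```

```text
t 2.1833 local [-17.4  89.  106.4] rot [3.141e+00 2.000e-03 3.020e+00] F [-1.3 -0.8  0.3] open 0.0
```

Contact drag is about 1.5–2 N. I'll continue slowly until it reaches the stop.

Request:
jog_arm(moves=[{"grip": 1, "translation": [-0.003, 0, 0], "twist": [0, 0, 0]}, {"grip": 1, "translation": [-0.003, 0, 0], "twist": [0, 0, 0]}, {"grip": 1, "translation": [0, 0, 0], "twist": [0, 0, 0]}, {"grip": 1, "translation": [0, 0, 0], "twist": [0, 0, 0]}])

```text
clock: 2.52
eef_pos: [526.2, 292.1, 106.2]
tcp_rot: [-3.141, 0.0, 3.021]
contact_force: [0.4, -0.9, 0.1]
opening: -0.002
```

```bash
python3 -c "
from h import *
st()"
```

```text
t 2.5167 local [-13.4  88.7 106.2] rot [-3.141  0.     3.021] F [ 0.5 -0.9  0.1] open -0.0
```

Request:
jog_arm(moves=[{"grip": 1, "translation": [-0.003, 0, 0], "twist": [0, 0, 0]}, {"grip": 1, "translation": [-0.003, 0, 0], "twist": [0, 0, 0]}, {"grip": 1, "translation": [0, 0, 0], "twist": [0, 0, 0]}])

```text
clock: 2.77
eef_pos: [530.6, 291.6, 106.1]
tcp_rot: [-3.141, -0.004, 3.021]
contact_force: [-8.8, 1.7, 4.9]
opening: -0.002
```

```bash
python3 -c "
from h import *
st()"
```

```text
t 2.7667 local [ -9.   88.7 106.1] rot [-3.141 -0.004  3.021] F [-8.9  0.6  4.9] open -0.0
```

Request:
jog_arm(moves=[{"grip": 1, "translation": [-0.002, 0, 0], "twist": [0, 0, 0]}, {"grip": 1, "translation": [0, 0, 0], "twist": [0, 0, 0]}])

```text
clock: 2.93
eef_pos: [530.6, 291.5, 106.1]
tcp_rot: [-3.14, -0.007, 3.02]
contact_force: [-17.4, 4.4, 10.4]
opening: -0.0
```

```bash
python3 -c "
from h import *
st()"
```

```text
t 2.9333 local [ -9.1  88.6 106.1] rot [-3.14  -0.007  3.02 ] F [-17.8   2.3  10.4] open -0.0
```

Request:
jog_arm(moves=[{"grip": 1, "translation": [0.02, 0, 0], "twist": [0, 0, 0]}, {"grip": 1, "translation": [0.033, 0, 0], "twist": [0, 0, 0]}, {"grip": 1, "translation": [0.033, 0, 0], "twist": [0, 0, 0]}, {"grip": 1, "translation": [0.033, 0, 0], "twist": [0, 0, 0]}, {"grip": 1, "translation": [0, -0.034, 0], "twist": [0, 0, 0]}, {"grip": 1, "translation": [0, -0.035, 0], "twist": [0, 0, 0]}, {"grip": 1, "translation": [0, -0.035, 0], "twist": [0, 0, 0]}, {"grip": 1, "translation": [0, -0.035, 0], "twist": [0, 0, 0]}, {"grip": 1, "translation": [0, -0.035, 0], "twist": [0, 0, 0]}, {"grip": 1, "translation": [0, 0, 0], "twist": [0, 0, 0]}])

```text
clock: 3.77
eef_pos: [393.3, 128.6, 106.1]
tcp_rot: [-3.14, -0.001, 3.019]
contact_force: [-0.4, 0.6, 0.0]
opening: 0.002
```

```bash
python3 -c "
from h import *
st()"
```

```text
t 3.7667 local [-125.8  -89.6  106.1] rot [-3.140e+00 -1.000e-03  3.019e+00] F [-0.5  0.6  0. ] open 0.0
```

Request:
jog_arm(moves=[{"grip": 1, "translation": [-0.015, 0, 0], "twist": [0, 0, 0]}, {"grip": 1, "translation": [-0.01, 0, 0], "twist": [0, 0, 0]}, {"grip": 1, "translation": [-0.01, 0, 0], "twist": [0, 0, 0]}, {"grip": 1, "translation": [-0.01, 0, 0], "twist": [0, 0, 0]}, {"grip": 1, "translation": [-0.01, 0, 0], "twist": [0, 0, 0]}, {"grip": 1, "translation": [-0.012, 0, 0], "twist": [0, 0, 0]}, {"grip": 1, "translation": [-0.012, 0, 0], "twist": [0, 0, 0]}, {"grip": 1, "translation": [-0.012, 0, 0], "twist": [0, 0, 0]}, {"grip": 1, "translation": [-0.012, 0, 0], "twist": [0, 0, 0]}, {"grip": 1, "translation": [-0.006, 0, 0], "twist": [0, 0, 0]}])

```text
clock: 4.6
eef_pos: [505.3, 119.7, 106.2]
tcp_rot: [3.141, 0.001, 3.021]
contact_force: [-2.2, 2.5, 0.3]
opening: -0.001
```

Request:
jog_arm(moves=[{"grip": 1, "translation": [-0.003, 0, 0], "twist": [0, 0, 0]}, {"grip": 1, "translation": [-0.003, 0, 0], "twist": [0, 0, 0]}, {"grip": 1, "translation": [0, 0, 0], "twist": [0, 0, 0]}])

```text
clock: 4.85
eef_pos: [509.7, 118.9, 106.3]
tcp_rot: [-3.142, 0.001, 3.021]
contact_force: [-0.7, 0.4, -0.7]
opening: -0.001
```

```bash
python3 -c "
from h import *
st()"
```

```text
t 4.85 local [ -9.1 -85.3 106.3] rot [-3.142e+00  1.000e-03  3.021e+00] F [-0.8  0.3 -0.7] open -0.0
```

Request:
jog_arm(moves=[{"grip": 1, "translation": [-0.003, 0, 0], "twist": [0, 0, 0]}, {"grip": 1, "translation": [-0.001, 0, 0], "twist": [0, 0, 0]}, {"grip": 1, "translation": [0, 0, 0], "twist": [0, 0, 0]}])

```text
clock: 5.1
eef_pos: [509.7, 118.7, 106.0]
tcp_rot: [-3.141, -0.006, 3.021]
contact_force: [-14.3, 3.4, 8.7]
opening: 0.001
```

```bash
python3 -c "
from h import *
st()
"
```

```text
t 5.1 local [ -9.1 -85.5 106. ] rot [-3.141 -0.006  3.021] F [-14.6   1.7   8.7] open 0.0
```

Request:
jog_arm(moves=[{"grip": 1, "translation": [0.015, 0, 0], "twist": [0, 0, 0]}, {"grip": 1, "translation": [0.03, 0, 0], "twist": [0, 0, 0]}, {"grip": 1, "translation": [0.03, 0, -0.02], "twist": [0, 0, 0]}, {"grip": 1, "translation": [0, 0, -0.04], "twist": [0, 0, 0]}, {"grip": 1, "translation": [0, 0, -0.04], "twist": [0, 0, 0]}, {"grip": 1, "translation": [0, 0, 0], "twist": [0, 0, 0]}, {"grip": 1, "translation": [0, 0, 0], "twist": [0, 0, 0]}])

```text
clock: 5.68
eef_pos: [440.3, 128.0, 208.9]
tcp_rot: [3.139, 0.006, 3.021]
contact_force: [0.2, 0.3, 0.7]
opening: 0.001
```

Run:
```python
from h import *
st()
p,d=r.grab_frame("top"); cv2.imwrite("pics/top1.png",cv2.resize(p[60:252,100:356,::-1],(768,576)))
p,d=r.grab_frame("scene"); cv2.imwrite("pics/scene1.png",cv2.resize(p[60:252,150:406,::-1],(768,576)))
```

```text
t 5.6833 local [-79.1 -84.5 208.9] rot [3.139 0.006 3.021] F [0.2 0.3 0.7] open 0.0
```

View pics/top1.png

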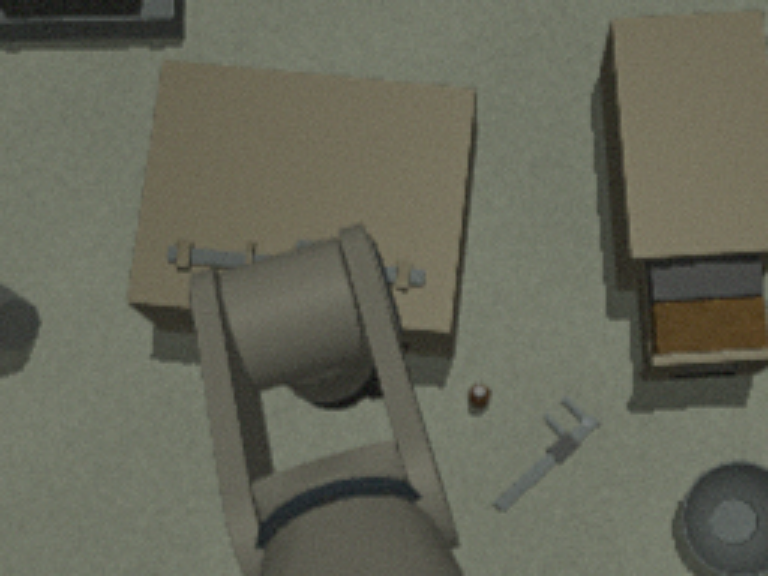

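View pics/scene1.png

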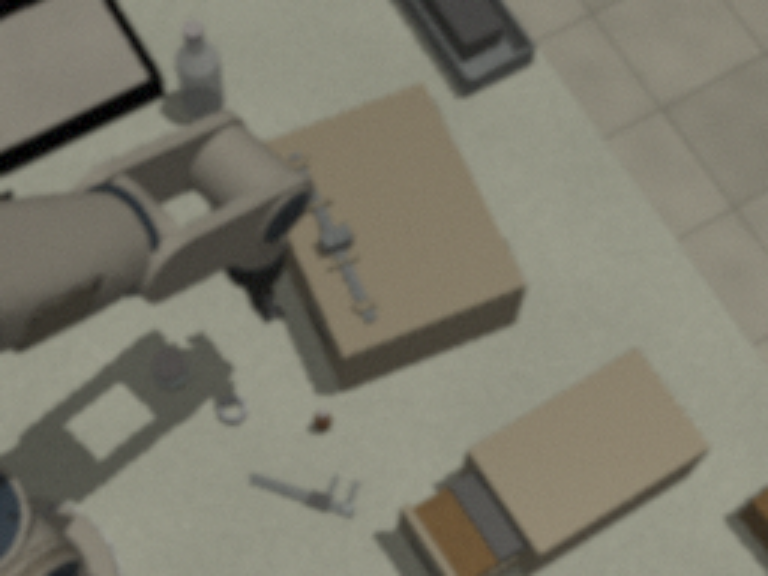

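Both drawers are flush: no brown interior shows along the front edge in the top view, near (160–450, 310–340), or in the scene view. The block, at scene (335,240), hasn't moved, and neither have the vial and ring. Now for the lock slide.

Request:
jog_arm(moves=[{"grip": 1, "translation": [-0.033, 0, 0], "twist": [0, 0, 0]}, {"grip": 1, "translation": [-0.034, 0, 0], "twist": [0, 0, 0]}, {"grip": 1, "translation": [-0.034, 0, 0], "twist": [0, 0, 0]}, {"grip": 1, "translation": [-0.034, 0, 0], "twist": [0, 0, 0]}, {"grip": 1, "translation": [0, 0, 0.02], "twist": [0, 0, 0]}, {"grip": 1, "translation": [0, 0, 0.02], "twist": [0, 0, 0]}, {"grip": 1, "translation": [0, 0, 0.009], "twist": [0, 0, 0]}, {"grip": 1, "translation": [0, 0, 0], "twist": [0, 0, 0]}])

```text
clock: 6.45
eef_pos: [570.1, 110.7, 153.4]
tcp_rot: [-3.139, -0.007, 3.021]
contact_force: [-0.6, 0.2, -0.5]
opening: -0.001
```

Run:
```python
from h import *
st()
```

```text
t 6.45 local [ 51.9 -86.2 153.4] rot [-3.139 -0.007  3.021] F [-0.6  0.2 -0.5] open -0.0
```

Request:
jog_arm(moves=[{"grip": 1, "translation": [-0.003, 0, -0.005], "twist": [0, 0, 0]}, {"grip": 1, "translation": [0, 0.01, 0], "twist": [0, 0, 0]}, {"grip": 1, "translation": [0, 0.01, 0], "twist": [0, 0, 0]}, {"grip": 1, "translation": [0, 0, 0], "twist": [0, 0, 0]}])

```text
clock: 6.78
eef_pos: [579.1, 133.0, 163.6]
tcp_rot: [3.14, 0.002, 3.022]
contact_force: [-0.3, -0.7, 0.7]
opening: -0.001
```

Run:
```python
from h import *
st()
```

```text
t 6.7833 local [ 58.1 -62.9 163.6] rot [3.140e+00 2.000e-03 3.022e+00] F [-0.3 -0.7  0.7] open -0.0
```

Request:
jog_arm(moves=[{"grip": 1, "translation": [0, 0, 0], "twist": [0, 0, 0]}, {"grip": 1, "translation": [0, 0, 0], "twist": [0, 0, 0]}, {"grip": 1, "translation": [0, 0, 0], "twist": [0, 0, 0]}])

```text
clock: 7.03
eef_pos: [578.0, 130.9, 162.5]
tcp_rot: [-3.142, 0.0, 3.021]
contact_force: [-0.4, -0.4, -1.4]
opening: 0.0
```

Run:
```python
from h import *
st()
```

```text
t 7.0333 local [ 57.3 -65.2 162.5] rot [-3.142  0.     3.021] F [-0.3 -0.4 -1.4] open 0.0
```

Request:
jog_arm(moves=[{"grip": 1, "translation": [0.002, 0.005, 0.003], "twist": [0, 0, 0]}, {"grip": 1, "translation": [0, 0.006, 0], "twist": [0, 0, 0]}, {"grip": 1, "translation": [0, 0.006, 0], "twist": [0, 0, 0]}, {"grip": 1, "translation": [0, 0.006, 0], "twist": [0, 0, 0]}, {"grip": 1, "translation": [0, 0.006, 0], "twist": [0, 0, 0]}, {"grip": 1, "translation": [0, 0.006, 0], "twist": [0, 0, 0]}, {"grip": 1, "translation": [0, 0, 0], "twist": [0, 0, 0]}])

```text
clock: 7.62
eef_pos: [580.5, 167.0, 159.2]
tcp_rot: [3.141, -0.0, 3.021]
contact_force: [-0.3, 0.0, 0.0]
opening: -0.003
```

Run:
```python
from h import *
st()
p,d=r.grab_frame("scene"); cv2.imwrite("pics/scene2.png",cv2.resize(p[90:186,200:328,::-1],(768,576),interpolation=cv2.INTER_CUBIC))
```

```text
t 7.6167 local [ 55.4 -29.  159.2] rot [ 3.141 -0.     3.021] F [-0.3  0.   0. ] open -0.0
```

View pics/scene2.png

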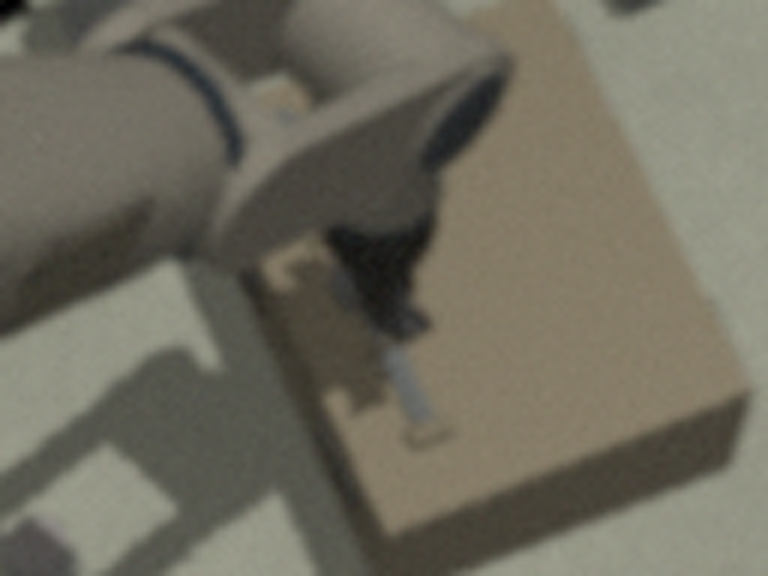

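Request:
jog_arm(moves=[{"grip": 1, "translation": [0, 0.006, 0], "twist": [0, 0, 0]}, {"grip": 1, "translation": [0, 0.006, 0], "twist": [0, 0, 0]}, {"grip": 1, "translation": [0, 0.006, 0], "twist": [0, 0, 0]}])

```text
clock: 7.92
eef_pos: [582.5, 184.0, 159.2]
tcp_rot: [-3.141, -0.0, 3.02]
contact_force: [-0.1, -1.3, 0.7]
opening: 0.001
```

Run:
```python
from h import *
st()
```

```text
t 7.9167 local [ 55.4 -12.  159.2] rot [-3.141 -0.     3.02 ] F [ 0.  -1.3  0.7] open 0.0
```

The y force of -1.3 N is consistent with the slide's drag. I'll continue slowly.

Request:
jog_arm(moves=[{"grip": 1, "translation": [0, 0.004, 0], "twist": [0, 0, 0]}, {"grip": 1, "translation": [0, 0.004, 0], "twist": [0, 0, 0]}, {"grip": 1, "translation": [0, 0.004, 0], "twist": [0, 0, 0]}])

```text
clock: 8.17
eef_pos: [584.0, 196.0, 159.3]
tcp_rot: [-3.142, -0.0, 3.021]
contact_force: [-0.4, -1.1, -0.1]
opening: 0.003
```

Run:
```python
from h import *
st()
```

```text
t 8.1667 local [ 55.4   0.2 159.3] rot [-3.142 -0.     3.021] F [-0.2 -1.1 -0.1] open 0.0
```

Request:
jog_arm(moves=[{"grip": 1, "translation": [0, 0.003, 0], "twist": [0, 0, 0]}, {"grip": 1, "translation": [0, 0, 0], "twist": [0, 0, 0]}])

```text
clock: 8.33
eef_pos: [584.4, 199.1, 159.3]
tcp_rot: [3.142, 0.0, 3.021]
contact_force: [-0.7, -0.2, -0.2]
opening: 0.001
```

Request:
jog_arm(moves=[{"grip": 1, "translation": [0, 0.003, 0], "twist": [0, 0, 0]}, {"grip": 1, "translation": [0, 0, 0], "twist": [0, 0, 0]}])

```text
clock: 8.5
eef_pos: [584.4, 199.6, 159.3]
tcp_rot: [-3.138, -0.0, 3.022]
contact_force: [-1.7, -10.7, 2.7]
opening: 0.002
```

Run:
```python
from h import *
st()
```

```text
t 8.5 local [ 55.4   3.8 159.3] rot [-3.138 -0.     3.022] F [ -0.4 -10.9   2.7] open 0.0
```

It has reached the stop: 11 N at y=3.8, where I expected about 3.5. Backing off, then up and clear.

Request:
jog_arm(moves=[{"grip": 1, "translation": [0, 0, 0], "twist": [0, 0, 0]}, {"grip": 1, "translation": [0, -0.01, 0], "twist": [0, 0, 0]}, {"grip": 1, "translation": [0, -0.02, 0], "twist": [0, 0, 0]}, {"grip": 1, "translation": [0, 0, -0.03], "twist": [0, 0, 0]}, {"grip": 1, "translation": [0, 0, -0.035], "twist": [0, 0, 0]}, {"grip": 1, "translation": [0, 0, -0.035], "twist": [0, 0, 0]}, {"grip": 1, "translation": [0.035, 0, 0], "twist": [0, 0, 0]}, {"grip": 1, "translation": [0.035, 0, 0], "twist": [0, 0, 0]}, {"grip": 1, "translation": [0.035, 0, 0], "twist": [0, 0, 0]}, {"grip": 1, "translation": [0.035, 0, 0], "twist": [0, 0, 0]}])

```text
clock: 9.33
eef_pos: [440.7, 188.6, 259.5]
tcp_rot: [3.14, 0.001, 3.02]
contact_force: [-0.4, 0.2, -0.2]
opening: -0.0
```

Request:
jog_arm(moves=[{"grip": 1, "translation": [0.035, 0, 0], "twist": [0, 0, 0]}, {"grip": 1, "translation": [0.035, 0, 0], "twist": [0, 0, 0]}, {"grip": 1, "translation": [0, 0, 0], "twist": [0, 0, 0]}, {"grip": 1, "translation": [0, 0, 0], "twist": [0, 0, 0]}])

```text
clock: 9.67
eef_pos: [371.5, 197.3, 259.8]
tcp_rot: [3.14, 0.001, 3.022]
contact_force: [0.6, -0.3, 0.1]
opening: -0.001
```

Run:
```python
from h import *
st()
p,d=r.grab_frame("top"); cv2.imwrite("pics/top3.png",cv2.resize(p[:,:,::-1],(768,576)))
W=world("top",d); L=np.dstack([(W[...,:2]-o)@xv,(W[...,:2]-o)@yv,W[...,2]])
k=(L[...,2]>163)&(L[...,2]<178)&(L[...,0]>30)&(L[...,0]<80)&(abs(L[...,1])<80)
print(k.sum(),np.percentile(L[k],[2,50,98],axis=0).round(1))
for yc in(85,-85):
    k=(abs(L[...,1]-yc)<50)&(L[...,0]<-6)&(L[...,0]>-100)&(L[...,2]>110)&(L[...,2]<132); print(yc,k.sum())
```

```text
t 9.6667 local [-155.7  -23.9  259.8] rot [3.140e+00 1.000e-03 3.022e+00] F [ 0.6 -0.3  0.1] open -0.0
106 [[ 35.3  17.6 165.3]
 [ 55.1  29.  173.2]
 [ 74.5  41.3 177.7]]
85 0
-85 0
```

View pics/top3.png

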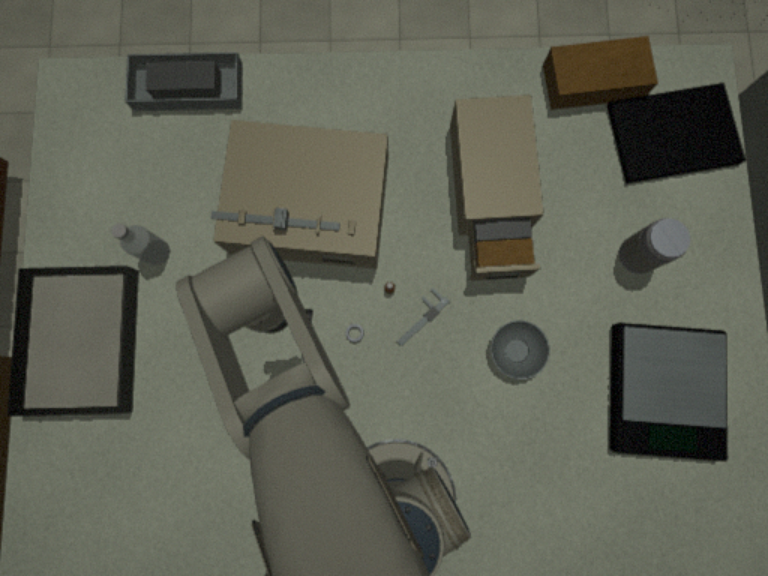

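The block is now at (281,218), against the left stop. Both drawers are shut, and every other item visible is at its starting pixel. Handing in.

```bash
python3 -c "
from h import *
print(r.sign_off())"
```

```text
the job is handed in; nothing more can be done
None
```

I pushed both drawers of the wide cabinet home with closed fingertips, then pushed the lock slide left to its stop. The job is handed in at about 9.7 s on the clock; the hand-in itself gives no verdict.

- **Drawers:** each one ran at no more than about 0.15 m/s and ended against a hard stop, at 18 N on the left and 15 N on the right. The last depth image shows nothing protruding at either drawer front, though the arm partly hid the left one in that image. The scene picture taken after both pushes showed both shut.
- **Lock slide:** the finger stopped at 11 N within about 1 mm of where I expected. The block's centre measures 29 mm left of the cabinet's middle, against an expected 30 mm at the stop, which is well within the 5 mm allowed. I only pressed on its right-hand face.
- **Everything else:** the narrow drawer, vial, ring, caliper, bowl, tub and water bottle appear unmoved in the last top picture. I compared these by eye and did not measure them again. The jar was hidden under the arm in that picture, so I did not check it at the end; the fingers passed at least 50 mm above it.
- **Arm:** it finished clear at 260 mm height, with the force reading near zero.

No check failed or disagreed.

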